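# Clamp a primed panel in the sanding jig

## Robot

A 6-joint arm with a two-finger parallel gripper is mounted at the origin on a cart in front of the work surface, level with it; the furniture and walls round the work are solid. World frame = base frame: x ahead of the robot, y to its left, z up, the work surface at z = 0. Lengths are in mm, angles in degrees, forces in N, time in s.
With the tool pointing down it reaches from about 300 to 850 mm from the base axis. Payload 4.2 kg.
Tool frame: the origin (TCP) lies between the finger pads; the fingertips stand 19 mm ahead of it and the grasp point (between the pads) is the TCP (env.tips_ahead is the distance from the TCP to the fingertips, in mm); z points along the fingers, y is the direction in which the jaws open and shut (so a half turn about z gives the same grasp; the last joint's range is limited). The gripper opens to 91 mm and grips with 3 to 60 N. Pads are 32 mm wide; open, the fingers measure 118 mm over their backs; the gripper's body (76 mm by 178 mm) begins 60 mm behind the grasp point.
Start: joints at [-73.453, 18.312, 89.639, -0, 72.044, -1.146], TCP at [174.754, -547.816, 232.976] pointing down, gripper open.
Joint ranges: [-177.97, 177.97], [-48.28, 115.42], [12.27, 149.76], [-77.06, 257.06], [2.81, 150.46], [-146.56, 146.56]. Speed limits (degrees/s): [147.25, 147.25, 180, 180, 180, 180].

## Interface

Orientations are given as [roll, pitch, yaw] about the fixed x, y, z axes, in that order (R = Rz(yaw) Ry(pitch) Rx(roll)).
In Python, from workcell import telemetry, viewer, job_done, env gives the robot as it stands. The module is installed in compiled form; this text tells all that it offers.
- The arm moves only by the shell command python3 -m jog 'ROWS' [FORCE]. ROWS is JSON, a list of rows, each a list of 3 entries, a list of its own where there are three numbers: the shift along the tool's x, y, z in cm, then the turn about the tool's z in degrees, then the opening, from 0 (shut) to 1 (fully open). A call has 1 to 10 rows; each row shifts and turns the pose as measured when the row begins, along the tool's axes as they then stand; what a row does not reach is not made up. A row lasts 1/8 s, in which the tool goes at most 62.5 mm and 10.7 degrees, less where a joint would pass 70% of its speed; a pose out of reach is approached as far as the arm can. A call is refused whole if a number of a shift passes 6.25 or a number of a turn 10.7, either way. A call with a gripper value outside its range is refused whole. The fingers move at their own pace and stop on an object; FORCE is the grip in N (left out, the last holds). Time passes only in rows, so rows that do not move let the fingers close. It gives the time, the measured TCP pose, the force and the opening at its end, in the units of the state.
- telemetry.state(): the state, without advancing time (a new reading comes with each control period).
- viewer.grab_frame(name): name is "side" or "top" or "wrist"; returns a dict with "color" (480x640x3 uint8, red, green, blue), "K" (3x3 intrinsics, pixels), "k1" (the pictures are not rectified: a ray, as slopes to the right and down, at radius r is drawn at 1 + k1 r^2 times it, then the intrinsics apply), "rvec" (rotation vector, rad) and "tvec" (3), from world to camera coordinates, as OpenCV has them. Camera axes: x right, y down, z forward; pixel columns grow to the right and rows downward; lengths in mm; the calibration is good to about 2 mm. A picture is of the moment at which its call begins. There is no depth.
- job_done(): hands the job in, once; it reports no verdict.
The state is a dict: "time_s": time; "qpos": joint angles; "qvel": joint speeds; "effort": joint torques, N m; "ee_pos": TCP position; "ee_rot": TCP orientation; "force": force on the tool from outside, world axes, zero at the start; "torque": the same for the moment, N m; "gripper_width": finger opening in mm.
Only numpy, scipy, OpenCV 4.12 (cv2) and the standard library are available. Lean on these libraries where they do the work, as an engineer would, in place of code of your own. Each camera call takes 0.05 s, during which the arm holds its last target. There are 200 camera calls.

## Task

Fix the white primed panel in the jig for sanding. With the fingertips, push it along the board until it is snug in the corner, square against both the fence and the end stop, and only then push the red clamp lever over, back and down, until it snaps past centre onto its stop and the rubber foot pins the panel against the fence. Nothing is picked up: push the panel flat on the board, leave the things round about where they are, and take the hand away at the end.

Things in the scene. Friction and masses are not known exactly. Their poses are not given: they have to be found in the camera images.
- jig: Sanding jig, fixed on the table: plywood board 272 x 225 x 12 mm. Origin: centre of its underside, on the table; x from the clamp towards the fence, y along the fence towards the end stop, z up. Fence: brown batten, 30 mm above the board, along the whole +x edge. End stop: like batten, 98 mm long, at the +y edge, meeting the fence. A steel push-type toggle clamp stands on the -x half.
- corner (a point): Inner corner of the jig on the board's top (12 mm above the table), where the face of the fence (it lies at x = 0 of this point) meets the face of the end stop (y = 0). Axes as the jig's. The seated panel lies at x from -100 to 0 and y from -150 to 0.
- panel: Loose wooden painting panel, white primed top, bare sides, 100 x 150 x 40 mm (x, y, z), about 0.3 kg, flat on the board; slides at 1 to 3 N. Origin: centre of its underside; axes nearly the jig's. Seated, its origin is at (-50, -75, 0) mm from corner. At the start 10 to 14 mm off the fence, 28 to 50 mm short of the end stop and up to 0.1 rad askew.
- clamp_lever (a joint): Lever angle, rad: 0 open, as at the start (handle up, leaning 29 degrees to the fence); grows as the handle is pushed away from the fence and down; dead centre 1.745; 1.902 shut on its stop (handle points away from the fence, 10 degrees above level). Free until the foot meets the panel at about 1.2, then takes 1 to 3 N (let go, it springs back) to dead centre, then snaps to the stop and stays.
- clamp_pivot (a point): Centre of the lever's level pivot (it turns about jig y), 39 mm above the table, 220 mm from the fence's face, 75 mm from the end stop's; axes as the jig's. The clamp's fixed steel parts lie within 25 mm of the plunger's axis, which runs from here along jig x, from 26 mm behind this point to 86 mm ahead of it, up to 51 mm above the table.
- lever_end (a point): End of the lever's handle, on its axis, 83.5 mm from clamp_pivot. The red round grip is 17 mm thick and covers the last 56 mm.
- foot_face (a point): Centre of the front face of the clamp's black rubber foot, 19 mm in diameter, 39 mm above the table. Open, it stands 124 mm from the face of the fence; shut, it presses on the middle of the seated panel's long side.
- clamp_foot: The black rubber foot with its spring mount. Origin: on the plunger's axis, 65 mm behind the front face. Shut on a seated panel it presses with about 20 N.
- cork_block: Loose cork sanding block, 40 x 70 x 24 mm, lying on the board beside the clamp, towards the end stop's side. Origin: centre of its underside.
- orange_tube: Loose paint tube with an orange band, 60 x 192 x 36 mm, lying on the table behind the fence. Origin: centre of its underside.
- small_tube: Loose small paint tube with a green band, 46 x 150 x 28 mm, lying on the table beside the board, on the side away from the end stop, level with the clamp. Origin: centre of its underside.

How it is judged (in metres and radians):
On the way, in this order (a step that is already met when the one before it is completed fails the run):
1. the panel is snug in the corner (within 4 mm of fence and end stop, square to 0.04 rad) while the clamp is still open (x of panel in the frame of corner above -0.054 m and y of panel in the frame of corner above -0.079 m and angle between the x axis of panel and the x axis of jig, either way round below 0.04 rad and value of joint clamp_lever below 0.35 rad), for 0.2 s.
2. the lever has snapped past centre and the foot presses on the panel (value of joint clamp_lever above 1.83 rad and contact force between clamp_foot and panel above 6 N), for 0.2 s.
At the end, for the whole second after the job is handed in: The lever is past dead centre on its stop (over 1.83 rad), the foot presses on the panel with more than 6 N, and the panel lies flat and at rest, within 3 mm of the fence and of the end stop and square to 0.03 rad (all of step 2 and x of panel in the frame of corner above -0.053 m and y of panel in the frame of corner above -0.078 m and angle between the x axis of panel and the x axis of jig, either way round below 0.03 rad and angle between panel's own z axis and vertical below 0.04 rad and linear speed of panel below 0.01 m/s); the robot touches nothing.
It fails at once if the panel is lifted or tipped off the board (over 8 mm or 0.15 rad) (z of panel in the frame of corner above 0.008 m or angle between panel's own z axis and vertical above 0.15 rad).
It fails at once if the cork sanding block is disturbed (over 15 mm) (distance of cork_block from where it was at the start of the episode above 0.015 m).
It fails at once if the orange paint tube is disturbed (over 15 mm) (distance of orange_tube from where it was at the start of the episode above 0.015 m).
It fails at once if the small green-banded paint tube is disturbed (over 15 mm) (distance of small_tube from where it was at the start of the episode above 0.015 m).
It also fails if it takes over 58 s, if anything falls off the work surface, if the arm or the gripper's body presses on something with over 40 N, if the wrist force passes 120 N, or if a joint passes its speed limit or range.

## Working session

There is one attempt and no reset: what is moved stays moved. The work goes in short steps, Python scripts to look and compute and a shell command to move; the robot and the scene stay as the last step left them, time stands still between calls to the robot, and variables do not carry over. Pictures are saved under pics/ and viewed, about 8 in all and at most 12, crops included, and the job is handed in when it is done.

```bash
mkdir -p pics; cat > h.py <<'E'
import numpy as np, cv2, json
from workcell import telemetry, viewer, env
def grab(name, fn):
    f=viewer.grab_frame(name); cv2.imwrite(f'pics/{fn}.png', f['color'][:,:,::-1])
    np.savez(f'pics/{fn}.npz', **{k:np.array(f[k]) for k in ('K','k1','rvec','tvec')}); return f
def ray(fn,u,v):
    d=np.load(f'pics/{fn}.npz'); K=d['K'];k1=float(d['k1'])
    x=(u-K[0,2])/K[0,0]; y=(v-K[1,2])/K[1,1]
    p=cv2.undistortPoints(np.array([[[u,v]]],float),K,np.array([k1,0,0,0.]))[0,0]
    R=cv2.Rodrigues(d['rvec'])[0]; t=d['tvec'].ravel()
    return -R.T@t, R.T@np.array([p[0],p[1],1])
def atz(fn,u,v,z):
    o,r=ray(fn,u,v); return o+r*(z-o[2])/r[2]
def proj(fn,P):
    d=np.load(f'pics/{fn}.npz')
    return cv2.projectPoints(np.array(P,float).reshape(-1,3),d['rvec'],d['tvec'],d['K'],np.array([float(d['k1']),0,0,0]))[0][:,0]
E
python3 - <<'E'
from h import *
for n in ('side','top'): grab(n,n+'0')
s=telemetry.state(); print({k:np.round(s[k],2).tolist() for k in s}, env.tips_ahead)
E
```

```text
{'time_s': 0.1, 'qpos': [-73.45, 18.35, 89.7, -0.0, 72.04, -1.15], 'qvel': [-0.03, 0.01, -0.16, 0.04, -0.05, 0.03], 'effort': [-0.0, -41.33, -23.25, 0.07, 0.04, -0.0], 'ee_pos': [174.62, -547.39, 232.19], 'ee_rot': [-179.91, -0.0, 17.69], 'force': [-0.54, 0.0, 0.36], 'torque': [0.01, -0.03, 0.01], 'gripper_width': 90.78} 19.0
```

View pics/top0.png

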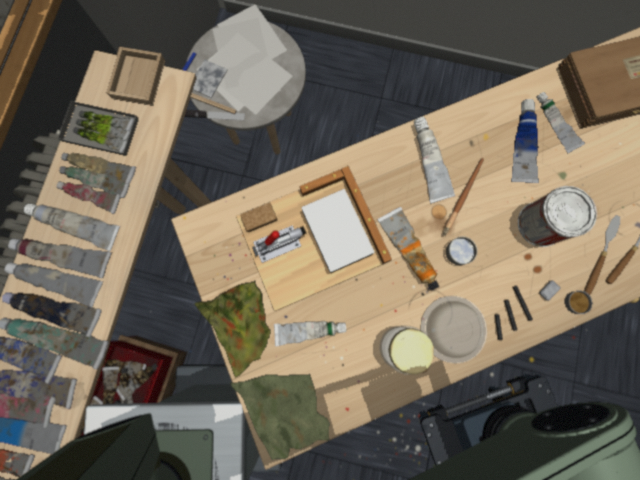

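View pics/side0.png

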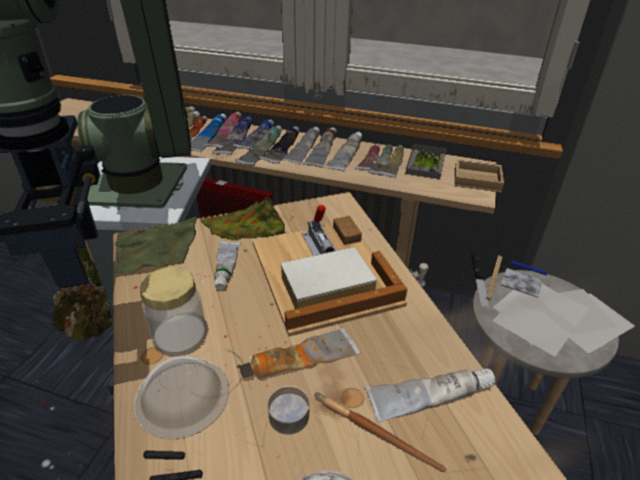

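The top view shows the jig with its fence at about (345,168)-(388,262) and its end stop at about (300,190)-(350,170). The white panel is at about (305-370, 190-272), the clamp at (278,240), the cork block at (258,216), the small tube at (310,330), and the orange tube just outside the fence. I'll enlarge that area.

```bash
python3 - <<'E'
from h import *
im=cv2.imread('pics/top0.png')[155:315,225:425]
cv2.imwrite('pics/topc.png',cv2.resize(im,None,fx=4,fy=3.75,interpolation=cv2.INTER_CUBIC) if 0 else cv2.resize(im,(750,600),interpolation=cv2.INTER_CUBIC))
im=cv2.imread('pics/side0.png')[195:335,240:420]
cv2.imwrite('pics/sidec.png',cv2.resize(im,(771,600),interpolation=cv2.INTER_CUBIC))
for u,v in((345,168),(388,262),(265,307),(240,217)): print(atz('top0',u,v,12).round())
E
```

```text
[ 648. -383.   12.]
[ 434. -469.   12.]
[ 343. -206.   12.]
[ 539. -150.   12.]
```

View pics/topc.png

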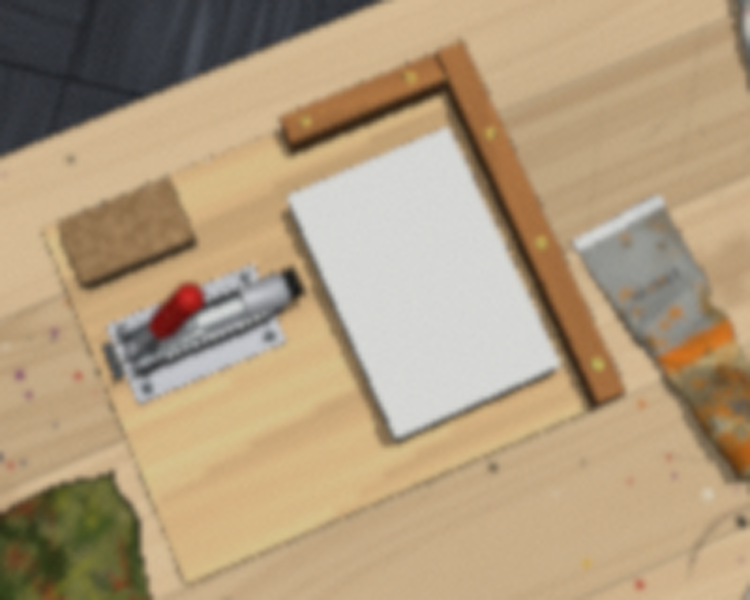

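View pics/sidec.png

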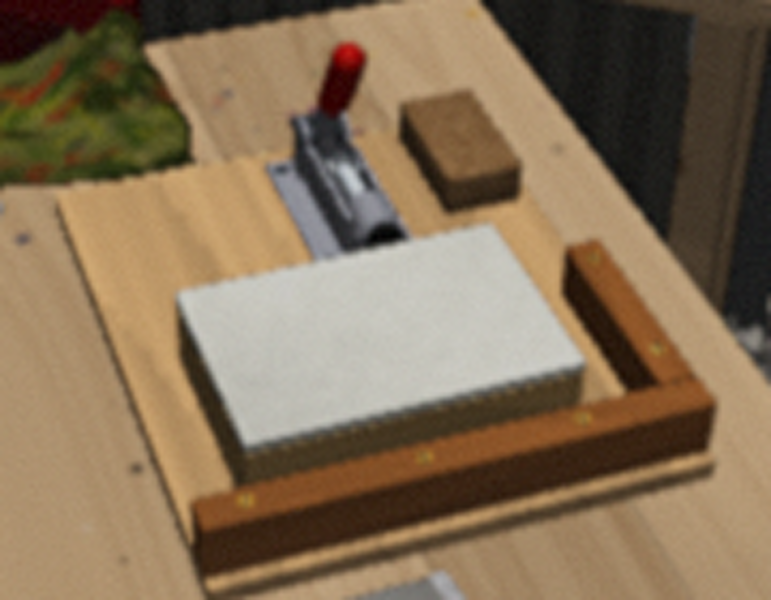

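Crop readings: in the top crop the panel corners are (288,197), (447,128), (557,370) and (397,437). The fence's outer corner is (460,40), its far end is (622,392), and the board corners are (45,230) and (185,582). In the side crop the panel corners are (180,297), (490,227), (583,367) and (243,447). I'll fit the poses from these.

```bash
cat > fit.py <<'E'
from h import *
from scipy.optimize import least_squares
T=lambda x,y:(225+(x+.5)/3.75-.5,155+(y+.5)/3.75-.5)
S=lambda x,y:(240+(x+.5)/4.284-.5,195+(y+.5)/4.284-.5)
def tf(p,P): c,s=np.cos(p[2]),np.sin(p[2]); return np.array([p[0]+c*P[0]-s*P[1],p[1]+s*P[0]+c*P[1],P[2]])
J=[('top0',T(460,40),(136,112.5,42)),('top0',T(622,392),(136,-112.5,42)),('top0',T(185,582),(-136,-112.5,12)),('top0',T(45,230),(-136,112.5,12)),
('top0',T(592,405),('i',-112.5,42)),
('side0',S(60,195),(-136,-112.5,12)),('side0',S(713,455),(136,112.5,12)),('side0',S(713,403),(136,112.5,42)),('side0',S(205,575),(136,-112.5,12)),('side0',S(195,500),('i',-112.5,42))]
def rj(p):
    return np.concatenate([proj(f,tf(p,(136-p[3] if P[0]=='i' else P[0],P[1],P[2])))[0]-uv for f,uv,P in J])
a=least_squares(rj,[500,-300,-1.19,20],loss='soft_l1')
print('jig',a.x,np.degrees(a.x[2])); print(rj(a.x).reshape(-1,2).round(1).tolist())
PN=[('top0',T(288,197),(-50,75,40)),('top0',T(447,128),(50,75,40)),('top0',T(557,370),(50,-75,40)),('top0',T(397,437),(-50,-75,40)),
('side0',S(180,297),(-50,-75,40)),('side0',S(490,227),(-50,75,40)),('side0',S(583,367),(50,75,40)),('side0',S(243,447),(50,-75,40))]
rp=lambda p:np.concatenate([proj(f,tf(p,(P[0],P[1],52)))[0]-uv for f,uv,P in PN])
b=least_squares(rp,[500,-330,-1.19],loss='soft_l1')
print('panel',b.x); print(rp(b.x).reshape(-1,2).round(1).tolist())
j=a.x; w=j[3]
R=np.array([[np.cos(j[2]),-np.sin(j[2])],[np.sin(j[2]),np.cos(j[2])]])
# corner from batten width (both battens same)
cj=np.array([136-w,112.5-w]); corner=j[:2]+R@cj
print('corner',corner,'panel in corner',R.T@(b.x[:2]-corner),'dyaw',b.x[2]-j[2])
for n,q in (('pivot',(-220,-75)),('foot',(-124,-75))): print(n,corner+R@np.array(q), proj('top0',[*(corner+R@np.array(q)),39]))
np.save('jig.npy',[*corner,j[2]])
for n,q,z in (('cork top crop',(125,232),36),('tubeW',None,0)):
    if q: print(n,R.T@(atz('top0',*T(*q),z)[:2]-corner))
for uv in ((277,330),(345,326),(238,283),(275,395)): print('misc',uv,(R.T@(atz('top0',*uv,15)[:2]-corner)).round(), atz('top0',*uv,15).round())
E
python3 fit.py
```

```text
jig [ 489.75401051 -304.79202188   -1.18591042   17.96602122] -67.94766187856779
[[1.1, -1.0], [1.4, -0.2], [-2.0, 1.4], [-2.7, -0.6], [1.5, -0.3], [-1.4, -2.2], [0.4, -0.4], [2.5, -0.4], [-0.2, 1.3], [-1.4, -1.0]]
panel [ 498.86389044 -361.96446088   -1.17409403]
[[0.2, -0.2], [1.2, -0.2], [1.7, -0.7], [0.0, 0.9], [-1.6, -1.4], [0.5, -1.1], [0.7, -1.1], [-0.2, -0.5]]
corner [ 621.68826186 -378.69768208] panel in corner [ -61.62386718 -107.55615232] dyaw 0.011816387537427753
pivot [ 469.57541956 -202.95160614] [[262.24843051 245.74911498]]
foot [ 505.61894539 -291.92836853] [[304.50109192 228.24992192]]
cork top crop [-205.37029964  -11.9031479 ]
misc (277, 330) [-258. -247.] [ 296. -232.   15.]
misc (345, 326) [-125. -295.] [ 301. -373.   15.]
misc (238, 283) [-298. -124.] [ 395. -149.   15.]
misc (275, 395) [-310. -365.] [ 167. -228.   15.]
```

Fit: the panel is about 11.6 mm off the fence, 32.6 mm short of the end stop and 0.01 rad askew, which is within the stated ranges. I'll work with yaw ≈112°, so tool x = −jig x, tool y = +jig y and z points down. First I turn the tool.

```bash
cat > w.py <<'E'
import sys
from h import *
# pose of TCP in corner frame (x,y mm; tip z above table), and shift to a target in tool axes (cm)
c=np.load('jig.npy'); s=telemetry.state()
R=np.array([[np.cos(c[2]),-np.sin(c[2])],[np.sin(c[2]),np.cos(c[2])]])
p=np.array(s['ee_pos']); yaw=s['ee_rot'][2]
q=R.T@(p[:2]-c[:2]); f=np.array(s['force']); fj=R.T@f[:2]
print('t',round(s['time_s'],2),'corner xy',q.round(1),'tipz',round(p[2]-19,1),'yaw err to 112.05',round(yaw-np.degrees(c[2])-180,2),'rp',np.round(s['ee_rot'][:2],2),'F jig',fj.round(1),round(f[2],1),'w',round(s['gripper_width'],1))
if len(sys.argv)>3:
    t=np.array([float(a) for a in sys.argv[1:4]])
    from scipy.spatial.transform import Rotation as Ro
    d=np.append(c[:2]+R@t[:2]-p[:2],t[2]-(p[2]-19))
    print('tool shift cm',(Ro.from_euler('xyz',s['ee_rot'],degrees=True).inv().apply(d)/10).round(2))
E
python3 -m jog '[[[0,0,0],-10.5,0],[[0,0,0],-10.5,0],[[0,0,0],-10.5,0],[[0,0,0],-10.5,0],[[0,0,0],-10.5,0],[[0,0,0],-10.5,0],[[0,0,0],-10.5,0],[[0,0,0],-10.5,0],[[0,0,0],-10.4,0]]' 10
python3 w.py -61 -212 150
```

```text
time_s: 1.23
ee_pos: [173.9, -544.7, 227.4]
ee_rot: [179.9, -0.7, 114.5]
force: [0.1, 0.5, 0.2]
gripper_width: 4.2
t 1.23 corner xy [ -14.2 -477.4] tipz 208.4 yaw err to 112.05 2.44 rp [179.9   -0.68] F jig [-0.4  0.3] 0.2 w 4.2
tool shift cm [ 3.47 26.7   5.93]
```

```bash
python3 -m jog '[[[0.7,5.3,0],2.4,0],[[0.7,5.3,0],0,0],[[0.7,5.3,0.5],0,0],[[0.7,5.3,1],0,0],[[0.7,5.3,1],0,0],[[0,0,1],0,0]]' 10
python3 w.py -61 -212 60
```

```text
time_s: 1.98
ee_pos: [411.1, -407.1, 190.1]
ee_rot: [179.9, -0.8, 111.9]
force: [-0.0, -0.5, -1.5]
gripper_width: 0.3
t 1.98 corner xy [ -52.7 -205.9] tipz 171.1 yaw err to 112.05 -0.14 rp [179.95  -0.76] F jig [ 0.4 -0.2] -1.5 w 0.3
tool shift cm [ 0.68 -0.62 11.12]
```

```bash
python3 -m jog '[[[0.7,-0.7,3],0,0],[[0.1,0,4],0,0],[[0,0,3.5],0,0],[[0,0,1.5],0,0],[[0,0,0.8],0,0],[[0,0,0],0,0]]' 
python3 w.py -61 -212 25; python3 - <<'E'
from h import *
grab('top','top1'); grab('wrist','wr1')
a=cv2.imread('pics/top1.png')[155:315,225:425]; b=cv2.imread('pics/wr1.png')
cv2.imwrite('pics/c1.png',np.hstack([cv2.resize(a,(400,320),interpolation=cv2.INTER_CUBIC),cv2.resize(b,(400,320))]))
E
```

```text
time_s: 2.72
ee_pos: [397.9, -402.4, 58.0]
ee_rot: [-179.9, -0.8, 111.9]
force: [-0.8, -0.1, -0.7]
gripper_width: 0.3
t 2.73 corner xy [ -62.1 -216.3] tipz 39.0 yaw err to 112.05 -0.18 rp [-179.93   -0.75] F jig [-0.2 -0.8] -0.7 w 0.3
tool shift cm [-0.12  0.43  1.4 ]
```

View pics/c1.png

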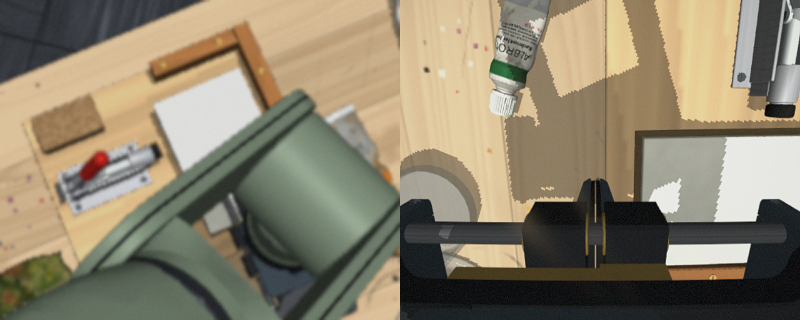

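The wrist view shows the closed fingers clear of the panel's near edge: fingers at x≈597, panel edge at x≈637 in the stitched picture. Next I go down and push +y.

```bash
python3 -m jog '[[[0,0,1.2],0,0],[[0,0,0.3],0,0],[[0,0.5,0],0,0],[[0,0.7,0],0,0],[[0,0.7,0],0,0],[[0,0.7,0],0,0],[[0,0.5,0],0,0],[[0,0,0],0,0]]' 
python3 w.py -61 -170 25
```

```text
time_s: 3.82
ee_pos: [430.1, -390.9, 44.8]
ee_rot: [180.0, -0.5, 112.0]
force: [0.6, -0.0, 0.7]
gripper_width: 0.2
t 3.83 corner xy [ -60.6 -182.1] tipz 25.8 yaw err to 112.05 -0.08 rp [180.    -0.45] F jig [0.3 0.6] 0.7 w 0.2
tool shift cm [0.04 1.21 0.08]
```

```bash
python3 -m jog '[[[0,0.4,0],0,0],[[0,0.5,0],0,0],[[0,0.3,0],0,0],[[0,0,0],0,0]]' 
python3 w.py -61 -164 25; python3 - <<'E'
from h import *
grab('side','side2'); grab('wrist','wr2')
a=cv2.imread('pics/side2.png')[195:335,240:420]; b=cv2.imread('pics/wr2.png')
cv2.imwrite('pics/c2.png',np.hstack([cv2.resize(a,(400,320),interpolation=cv2.INTER_CUBIC),cv2.resize(b,(400,320))]))
E
```

```text
time_s: 4.32
ee_pos: [441.4, -386.3, 44.8]
ee_rot: [-180.0, -0.5, 112.0]
force: [-0.7, -0.0, 0.0]
gripper_width: 0.7
t 4.33 corner xy [ -60.7 -169.9] tipz 25.8 yaw err to 112.05 -0.09 rp [-179.96   -0.47] F jig [-0.3 -0.7] 0.0 w 0.7
tool shift cm [0.04 0.59 0.08]
```

View pics/c2.png

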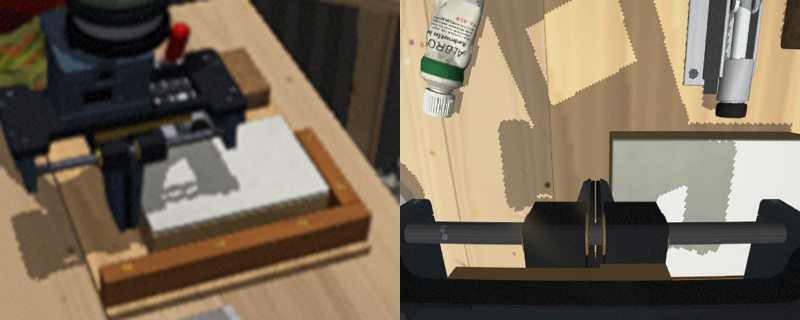

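The panel moved along squarely and now touches the fingers. I'll keep pushing +y in small steps until the force rises.

```bash
python3 -m jog '[[[0,0.3,0],0,0],[[0,0.2,0],0,0],[[0,0,0],0,0]]' ; python3 w.py -61 -164 25;  python3 -m jog '[[[0,0.2,0],0,0],[[0,0,0],0,0]]' ; python3 w.py -61 -164 25
```

```text
time_s: 4.8
ee_pos: [445.9, -384.4, 44.8]
ee_rot: [-179.9, -0.5, 111.9]
force: [-1.1, -0.5, 1.0]
gripper_width: 0.6
t 4.8 corner xy [ -60.7 -165.1] tipz 25.8 yaw err to 112.05 -0.11 rp [-179.94   -0.48] F jig [ 0.  -1.3] 1.0 w 0.6
tool shift cm [0.03 0.11 0.08]
time_s: 5.05
ee_pos: [447.7, -383.7, 44.8]
ee_rot: [-179.9, -0.5, 111.9]
force: [-1.8, -0.4, -0.6]
gripper_width: 0.5
t 5.05 corner xy [ -60.7 -163.1] tipz 25.8 yaw err to 112.05 -0.11 rp [-179.93   -0.48] F jig [-0.3 -1.8] -0.6 w 0.5
tool shift cm [ 0.03 -0.09  0.08]
```

```bash
for i in 1; do python3 -m jog '[[[0,0.15,0],0,0],[[0,0,0],0,0]]' >/dev/null; python3 w.py;  python3 -m jog '[[[0,0.15,0],0,0],[[0,0,0],0,0]]'>/dev/null ; python3 w.py; python3 -m jog '[[[0,0.15,0],0,0],[[0,0,0],0,0]]'>/dev/null ; python3 w.py; done
```

```text
t 5.3 corner xy [ -60.6 -163.2] tipz 25.8 yaw err to 112.05 -0.06 rp [-179.76   -0.5 ] F jig [ 0.2 -1.2] 0.1 w 0.5
t 5.55 corner xy [ -60.6 -163.1] tipz 25.9 yaw err to 112.05 -0.02 rp [-179.6    -0.52] F jig [ 0.3 -1. ] 1.2 w 0.4
t 5.8 corner xy [ -60.6 -163.1] tipz 25.9 yaw err to 112.05 0.03 rp [-179.43   -0.53] F jig [-0.2 -1.6] 1.3 w 0.1
```

The panel stopped at y = −163.1 against an expected −163.5, with the roll creeping, so it is against the end stop. Now I back off, lift, open, and straddle the foot for the +x push.

```bash
python3 -m jog '[[[0,-1.5,0],0,0],[[0,-1,0],0,0],[[0,0,-4],0,0],[[0,0,-5],0,0],[[0,0,-4],0,0.5],[[0,3,0],0,1],[[1.5,4,0],0,1],[[2.5,3,0],0,1],[[2.5,1.5,0],0,1],[[0,0,0],0,1]]' 10; python3 w.py -133 -75 70
```

```text
time_s: 7.05
ee_pos: [509.0, -289.8, 179.7]
ee_rot: [-180.0, -0.4, 111.7]
force: [0.1, 0.3, -0.3]
gripper_width: 57.6
t 7.05 corner xy [-124.7  -71.1] tipz 160.7 yaw err to 112.05 -0.35 rp [-179.99   -0.44] F jig [-0.3  0.2] -0.3 w 57.6
tool shift cm [ 0.76 -0.39  9.07]
```

```bash
python3 -m jog '[[[0.8,-0.4,0],-0.3,1],[[0,0,0],0,1],[[0,0,4],0,1],[[0,0,3],0,1],[[0,0,2],0,1],[[0,0,0],0,1]]' 10; python3 w.py -133 -75 36
python3 - <<'E'
from h import *
grab('wrist','wr3'); grab('side','side3')
a=cv2.imread('pics/side3.png')[175:335,210:410]; b=cv2.imread('pics/wr3.png')
cv2.imwrite('pics/c3.png',np.hstack([cv2.resize(a,(400,320),interpolation=cv2.INTER_CUBIC),cv2.resize(b,(400,320))]))
E
```

```text
time_s: 7.8
ee_pos: [500.5, -288.5, 88.5]
ee_rot: [179.9, -0.2, 111.7]
force: [0.7, 0.6, 0.6]
gripper_width: 91.1
t 7.8 corner xy [-129.1  -78.4] tipz 69.5 yaw err to 112.05 -0.37 rp [179.87  -0.19] F jig [-0.3  0.8] 0.6 w 91.1
tool shift cm [0.38 0.33 3.35]
```

View pics/c3.png

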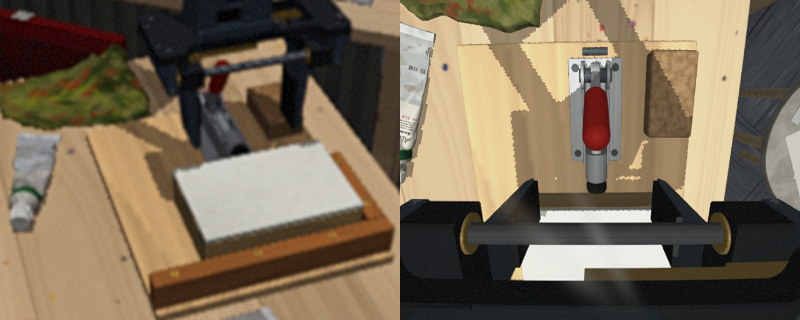

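```bash
python3 - <<'E'
from h import *
c=np.load('jig.npy'); R=np.array([[np.cos(c[2]),-np.sin(c[2])],[np.sin(c[2]),np.cos(c[2])]])
W=lambda x,y,z:[*(c[:2]+R@np.array([x,y])),z]
q=proj('wr3',[W(-124,-75,48.5),W(-111.6,-75,52),W(-111.6,-75,12),W(-179.5,-75,112),W(-254,-75,12)])
print((q/[1.6,1.5]+[400,0]).round(1))
for x in(-145,-113): print((proj('wr3',[W(x,-78-45.5,69.5)])/[1.6,1.5]+[400,0]).round(1))
im=cv2.imread('pics/wr3.png')[240:345,180:470]
cv2.imwrite('pics/c4.png',cv2.resize(im,(790,286),interpolation=cv2.INTER_CUBIC))
E
```

```text
[[599.6 195.3]
 [599.7 210.4]
 [598.9 192. ]
 [601.9 147.8]
 [598.8  36.8]]
[[539. 181.]]
[[541.9 219.4]]
```

View pics/c4.png

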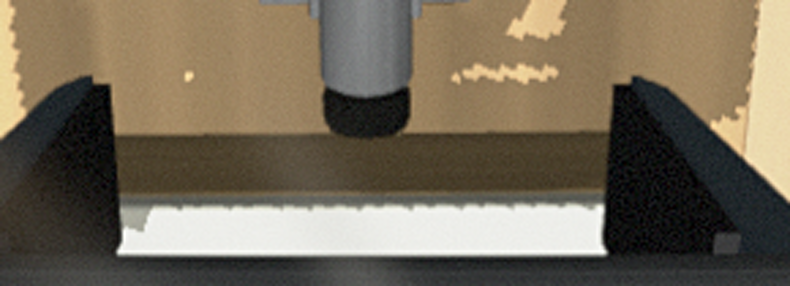

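In the crop the panel's edge lies about 2 mm further back than modelled, and the foot about 1.5 mm, so the view and the model agree. The fingers straddle the foot evenly. I'll step back 4 mm and go down beside the panel.

```bash
python3 -m jog '[[[0.5,0.1,0],-0.4,1],[[0,0,0],0,1]]'; python3 w.py;  python3 -m jog '[[[0,0,1.8],0,1],[[0,0,1.3],0,1],[[0,0,0.3],0,1],[[0,0,0],0,1]]'; python3 w.py -134 -77 36
```

```text
time_s: 8.15
ee_pos: [501.8, -284.6, 92.4]
ee_rot: [179.6, 0.2, 112.1]
force: [-0.3, -0.0, -0.1]
gripper_width: 90.8
t 8.15 corner xy [-132.2  -75.8] tipz 73.4 yaw err to 112.05 0.04 rp [1.7958e+02 1.7000e-01] F jig [-0.1 -0.2] -0.1 w 90.8
time_s: 8.65
ee_pos: [503.7, -285.2, 59.9]
ee_rot: [179.4, 0.4, 112.1]
force: [0.3, -0.5, 0.3]
gripper_width: 91.1
t 8.65 corner xy [-130.9  -74.3] tipz 40.9 yaw err to 112.05 0.08 rp [179.4    0.42] F jig [0.6 0.1] 0.3 w 91.1
tool shift cm [ 0.31 -0.28  0.48]
```

```bash
python3 -m jog '[[[0,0,0.5],0,1],[[-0.3,0,0],0,1],[[-0.3,0,0],0,1],[[-0.3,0,0],0,1],[[0,0,0],0,1]]'>/dev/null; python3 w.py;  python3 -m jog '[[[-0.2,0,0],0,1],[[0,0,0],0,1]]'>/dev/null; python3 w.py;  python3 -m jog '[[[-0.2,0,0],0,1],[[0,0,0],0,1]]'>/dev/null; python3 w.py
```

```text
t 9.28 corner xy [-121.8  -74.1] tipz 36.2 yaw err to 112.05 0.05 rp [179.4    0.35] F jig [-0.1 -0. ] 0.0 w 91.6
t 9.53 corner xy [-119.6  -74.2] tipz 36.3 yaw err to 112.05 0.05 rp [179.4    0.36] F jig [-0.7 -0.7] 0.5 w 91.0
t 9.78 corner xy [-118.9  -74.2] tipz 36.4 yaw err to 112.05 0.07 rp [179.43   0.2 ] F jig [-1.5 -0.4] -0.6 w 91.2
```

```bash
python3 -m jog '[[[-0.2,0,0],0,1],[[0,0,0],0,1]]'>/dev/null; python3 w.py;  python3 -m jog '[[[-0.15,0,0],0,1],[[0,0,0],0,1]]'>/dev/null; python3 w.py
python3 - <<'E'
from h import *
grab('wrist','wr5'); grab('side','side5')
a=cv2.imread('pics/side5.png')[215:325,260:410]; b=cv2.imread('pics/wr5.png')
cv2.imwrite('pics/c5.png',np.hstack([cv2.resize(a,(450,330),interpolation=cv2.INTER_CUBIC),cv2.resize(b,(350,330))]))
E
```

```text
t 10.03 corner xy [-118.8  -74.4] tipz 36.4 yaw err to 112.05 0.1 rp [ 1.7948e+02 -3.0000e-02] F jig [-1.3 -0. ] 0.4 w 91.5
t 10.28 corner xy [-118.7  -74.4] tipz 36.5 yaw err to 112.05 0.12 rp [179.51  -0.2 ] F jig [-1.2 -0.4] 1.3 w 91.4
```

View pics/c5.png

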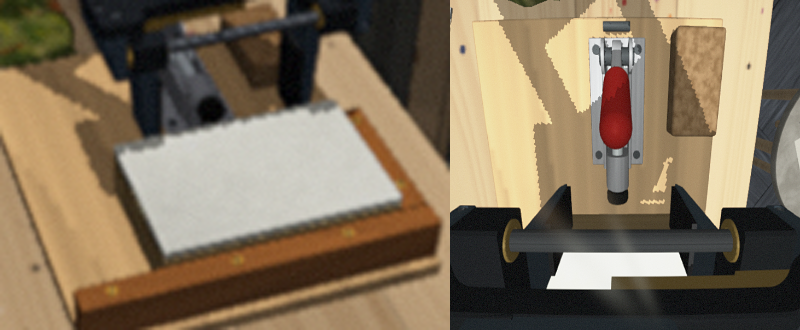

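The side view shows the panel in the corner, touching both battens. I'll back off, lift, and check the fit in numbers from the side view.

```bash
python3 -m jog '[[[0.6,0,0],0,1],[[0.6,0,0],0,1],[[0,0,-3],0,1],[[0,0,-5],0,1],[[0,0,-5],0,0],[[0,0,-1],0,0],[[0,0,0],0,0],[[0,0,0],0,0],[[0,0,0],0,0]]' 10; python3 w.py -140 -75 95
python3 - <<'E'
from h import *
grab('side','side6')
a=cv2.imread('pics/side6.png')[205:325,250:410]
cv2.imwrite('pics/c6.png',cv2.resize(a,(800,600),interpolation=cv2.INTER_CUBIC))
c=np.load('jig.npy'); R=np.array([[np.cos(c[2]),-np.sin(c[2])],[np.sin(c[2]),np.cos(c[2])]])
W=lambda x,y,z:[*(c[:2]+R@np.array([x,y])),z]
print(((proj('side6',[W(-100,-150,52),W(-100,0,52),W(0,0,52),W(0,-150,52),W(18,18,42),W(18,-207,42)])-[250,205])*5).round())
E
```

```text
time_s: 11.5
ee_pos: [501.7, -286.5, 195.7]
ee_rot: [179.6, -0.1, 112.1]
force: [0.2, -0.7, -1.0]
gripper_width: 44.3
t 11.5 corner xy [-130.5  -76.6] tipz 176.7 yaw err to 112.05 0.05 rp [ 1.7964e+02 -6.0000e-02] F jig [ 0.7 -0.1] -1.0 w 44.3
tool shift cm [0.94 0.11 8.17]
[[244. 287.]
 [613. 210.]
 [728. 374.]
 [330. 468.]
 [793. 417.]
 [184. 564.]]
```

View pics/c6.png

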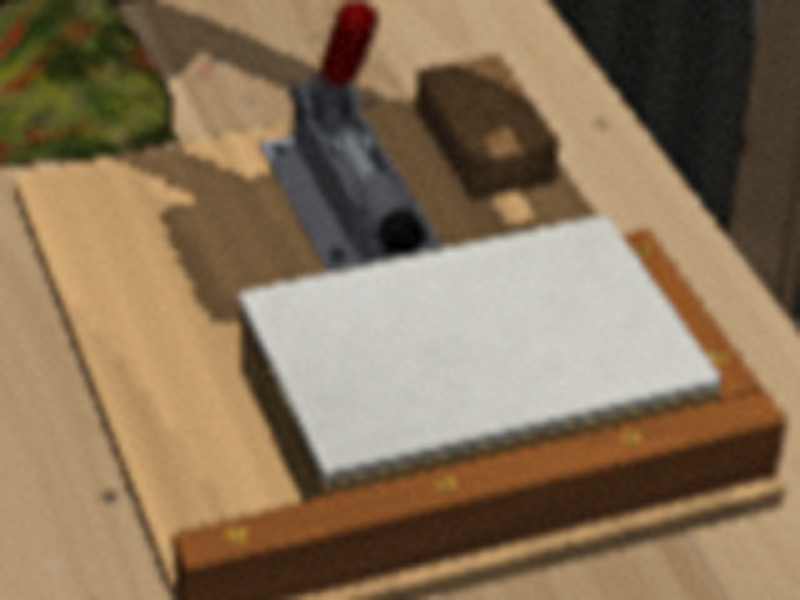

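Predicted and seen panel corners differ by a constant offset of about 1–2 px, and the jig corner differs the same way. The strip of side above the fence is even, so the panel is square and snug. Now the lever: close the fingers and come down on its fence side.

```bash
python3 -m jog '[[[0.5,0,2],0,0],[[0,0,3],0,0],[[0,0,2.5],0,0],[[0,0,1],0,0],[[0,0,0],0,0]]'; python3 w.py -145 -76 92
```

```text
time_s: 12.18
ee_pos: [499.3, -281.0, 105.1]
ee_rot: [179.8, -0.3, 112.1]
force: [0.2, -0.2, 0.6]
gripper_width: 0.6
t 12.18 corner xy [-136.5  -76.8] tipz 86.1 yaw err to 112.05 0.04 rp [179.82  -0.29] F jig [0.2 0.1] 0.6 w 0.6
tool shift cm [ 0.85  0.08 -0.58]
```

```bash
python3 -m jog '[[[1.5,0,0],0,0],[[1.5,0,0],0,0],[[1.5,0,-0.2],0,0],[[1.3,0,-0.2],0,0],[[0,0,0],0,0]]'; python3 w.py -215 -77 93
```

```text
time_s: 12.8
ee_pos: [476.9, -223.6, 112.7]
ee_rot: [179.6, -0.1, 112.1]
force: [0.3, 1.2, 0.0]
gripper_width: 0.2
t 12.8 corner xy [-198.1  -75.9] tipz 93.7 yaw err to 112.05 0.1 rp [ 1.7962e+02 -5.0000e-02] F jig [-1.   0.7] 0.0 w 0.2
tool shift cm [ 1.69 -0.1   0.07]
```

Corner of the finger is now at x ≈ −214, z ≈ 94. Next I follow the arc over and down.

```bash
python3 -m jog '[[[1.5,0,0],0,0],[[1.3,0,0.2],0,0],[[1,0,0.4],0,0],[[0.8,0,0.6],0,0],[[0,0,0],0,0]]'; python3 w.py -260 -77 67
python3 - <<'E'
from h import *
grab('wrist','wr7'); grab('side','side7')
a=cv2.imread('pics/side7.png')[175:325,250:410]; b=cv2.imread('pics/wr7.png')
cv2.imwrite('pics/c7.png',np.hstack([cv2.resize(a,(400,375),interpolation=cv2.INTER_CUBIC),cv2.resize(b,(400,375))]))
E
```

```text
time_s: 13.42
ee_pos: [459.1, -178.7, 100.2]
ee_rot: [179.6, 0.1, 112.2]
force: [-0.4, -1.0, 2.0]
gripper_width: 0.5
t 13.43 corner xy [-246.4  -75.6] tipz 81.2 yaw err to 112.05 0.13 rp [1.7958e+02 7.0000e-02] F jig [ 0.8 -0.8] 2.0 w 0.5
tool shift cm [ 1.36 -0.15  1.41]
```

View pics/c7.png

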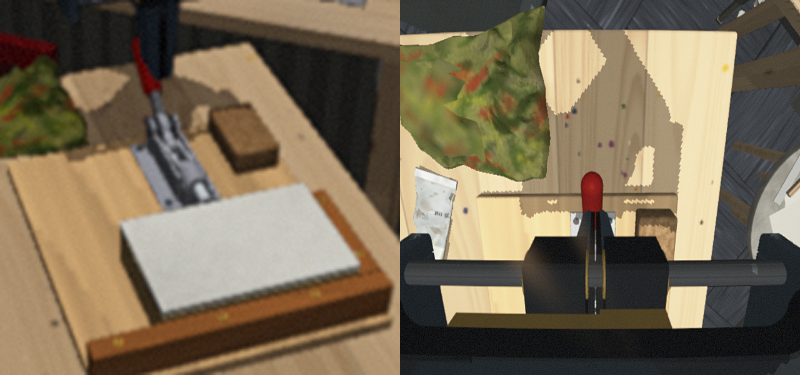

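The grip lies centred under the fingertips (wrist half, about (592,190)) and the lever is well over. Continue down through dead centre.

```bash
python3 -m jog '[[[0.7,0,0.7],0,0],[[0.5,0,0.8],0,0],[[0.2,0,0.8],0,0],[[0.1,0,0.6],0,0],[[0,0,0],0,0]]'; python3 w.py -265 -77 55
```

```text
time_s: 14.15
ee_pos: [454.3, -165.7, 75.9]
ee_rot: [179.5, 0.2, 112.2]
force: [-3.5, 0.1, 7.2]
gripper_width: 0.6
t 14.15 corner xy [-260.3  -75.1] tipz 56.9 yaw err to 112.05 0.14 rp [179.52   0.25] F jig [-1.4 -3.2] 7.2 w 0.6
tool shift cm [ 0.47 -0.19  0.19]
```

```bash
python3 -m jog '[[[0,0,0.3],0,0],[[0,0,0.2],0,0],[[0,0,0],0,0]]'>/dev/null; python3 w.py; python3 -m jog '[[[0,0,0.2],0,0],[[0,0,0],0,0]]'>/dev/null; python3 w.py
```

```text
t 14.53 corner xy [-260.3  -75.2] tipz 57.2 yaw err to 112.05 0.16 rp [179.46   0.32] F jig [ 0.1 -2.4] 3.9 w 0.5
t 14.78 corner xy [-260.3  -75.2] tipz 57.1 yaw err to 112.05 0.17 rp [179.43   0.36] F jig [-0.9 -1.4] 5.7 w 0.5
```

The finger stopped at z = 57.1, exactly where the shut grip's upper surface should be. I'll retract and check.

```bash
python3 -m jog '[[[0,0,-2],0,0],[[0,0,-5],0,0],[[0,0,-5],0,0],[[0,0,-5],0,0],[[0,-5,-2],0,0],[[0,-5,0],0,0],[[0,-5,0],0,0],[[0,0,0],0,0]]'>/dev/null; python3 w.py
python3 - <<'E'
from h import *
grab('wrist','wr8'); grab('side','side8'); grab('top','top8')
a=cv2.imread('pics/side8.png')[175:325,250:410]; b=cv2.imread('pics/wr8.png'); t=cv2.imread('pics/top8.png')[155:315,225:425]
cv2.imwrite('pics/c8.png',np.hstack([cv2.resize(a,(400,375),interpolation=cv2.INTER_CUBIC),cv2.resize(t,(400,375),interpolation=cv2.INTER_CUBIC)]))
E
```

```text
t 15.78 corner xy [-262.5 -229.9] tipz 247.0 yaw err to 112.05 0.26 rp [1.7962e+02 7.0000e-02] F jig [-0.3  0.6] -0.2 w 0.6
```

View pics/c8.png

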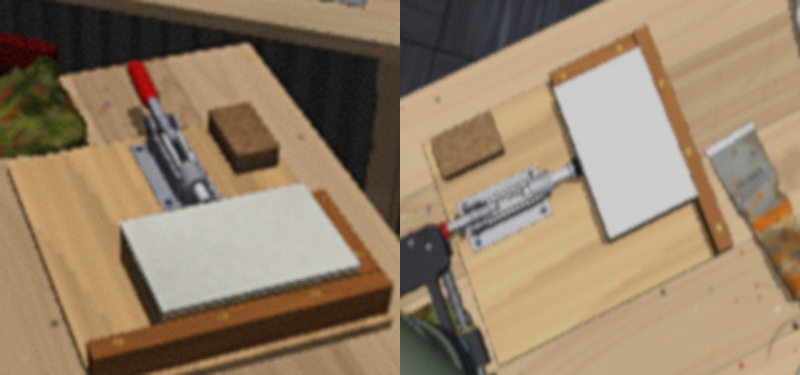

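The lever is down, the foot is on the panel's long side (about (577,167)), and the panel is tight against both battens. The cork block and tubes have not moved, and the hand is clear. Handing in.

```bash
python3 -c "
from workcell import job_done; job_done()"
```

```text
the job is handed in; nothing more can be done
```

The panel is clamped in the corner of the jig and the job is handed in; the arm's clock read 15.8 s after the last move. No verdict was reported.

**What I did:** I pushed the panel along the board to the end stop with the closed fingertips. Then I pushed it square to the fence with the open fingers straddling the foot. Last, I swept the red lever back and down onto its stop, lifted the hand and moved it away.

**Panel:** Each push ended in a firm stop. The end-stop push stopped within 0.4 mm of the estimate. The fence push stopped 1–3 mm short of it, in line with a 2 mm offset the wrist camera had shown. I didn't repeat the end-stop push after squaring to the fence. The last side and top pictures show the panel tight against both battens and square, to about 2 mm.

**Clamp:** The fingertip stopped at 57.1 mm, exactly where the shut handle should be. The pictures show the lever down and the foot on the panel.

**Surroundings:** The cork block and orange tube look unmoved. The small tube is outside the last pictures I viewed, but nothing came near it.

**Not measured:** The foot's pressing force and the lever angle can't be read directly, so I took them from the shut position. The wrist force sensor showed only 1–2 N at the panel stops, so I judged those by position, not force.

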